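# Load a sample rod in the coaxial test cell and hold the shorting cap home

### The job

Stand the red-brown sample rod from the white rack upright in the bore of the brass-necked test cell and let go of it. Then put the black knurled cap over the neck and, without forcing it, turn it until the keyways hidden inside its skirt drop over the three pins; push it fully home against the sprung contact ring and finish while still holding it pushed home, since the sweep is taken with the cap held by hand. Leave the other two rods and the loose things on the bench where they are.

Things in the scene. Friction and masses are not known exactly. Their poses are not given: they have to be found in the camera images.
- rod_red_mid (a point): Centre (half-way up) of the red-brown ceramic sample rod, z along the rod. 12 mm diameter, 60 mm long, 25 g, chamfered foot. At the start it stands in one of the rack's three holes (which one varies), 38 mm proud of the rack, its top 68 mm above the bench.
- rod_white_mid (a point): Centre of the white rod (12 x 60 mm), standing in another hole of the rack: to be left alone.
- rod_grey_mid (a point): Centre of the grey rod (12 x 60 mm), standing in another hole of the rack: to be left alone.
- rack: White plastic rack fixed to the bench, 50 mm (its x) by 140 mm (its y), 30 mm high; origin at the centre of its underside, z up. The row of holes runs along its y axis, at -42, 0 and +42 mm; hole floors 8 mm above the bench. It may stand left or right of the cell, the cap on the other side.
- cap_mid (a point): Centre (half-way up) of the black knurled shorting cap, z along its axis, up. 46 mm outer diameter, 60 mm high, about 160 g, closed aluminium top, open below, standing rim down on the bench. Skirt bore 33.2 mm, 54 mm deep.
- cap_rim (a point): Centre of the cap's lower rim, 30 mm below cap_mid. Inside the skirt three keyways 120 degrees apart, 8 mm wide, run up 19 mm from the rim. They do not show outside and their angle about the cap's axis is not known (unrelated to this frame's x axis): find them by turning the cap under a light push.
- cell: Test cell, fixed to the bench: aluminium block 100 mm (x) by 80 mm (y), 30 mm high, with an upright brass neck of 30 mm diameter in its middle, top edge rounded. Origin at the centre of the underside, z up. A short coaxial port sticks out 22 mm from the +x face, a ground post 12 mm from the +y face, both below 30 mm.
- cell_bore (a point): Centre of the mouth of the bore, level with the neck's top, 66 mm above the bench, axes as the cell's. Bore 15 mm diameter, 36 mm deep (floor 30 mm above the bench): the seated rod stands 24 mm proud of the neck, its centre 6 mm below this point.
- cell_pin (a point): Tip of one of three steel pins, 4 mm diameter, standing out 4.6 mm from the neck at 0 (this one), 120 and 240 degrees from the cell's x axis; upper sides 56 mm above the bench. With its keyways off the pins the cap rests on them, rim at 56 mm; it drops within about 0.12 rad of a match. A match is never over 60 degrees of turn away. Pushes of 5 N do.
- cell_shoulder (a point): Centre of the fixed aluminium shoulder (52 mm diameter) around the foot of the neck, at the level of its top, 39 mm above the bench. Fully home, the cap's rim sits on it: cap_rim coincides with this point, cap_mid is 30 mm above.
- contact_ring (a joint): Travel in m of the sprung copper ring inside the shoulder: 0 with the ring up (its top 44 mm above the bench), 0.005 when the cap's rim has pressed it level with the shoulder. About 4 N starts it and 9 N presses it fully; a cap let go rides up 5 mm.
- mainboard_edge (a point): Middle of the near long edge of a stripped laptop mainboard, blue, 170 (x) by 250 mm (y), 17 mm high with its blower, lying loose beyond the cell on the left. To be left alone.
- torque_wrench: Small connector torque wrench, blue handle, 155 mm long, 17 mm high, lying loose between the robot and the cell; origin near its middle. To be left alone.
- screwdriver: Screwdriver, black handle, 170 mm long, lying loose beyond the cell on the right. To be left alone.
- adaptor: Brass coaxial adaptor, 25 mm diameter, 36 mm high, standing loose beyond the cell; origin at the centre of its underside. To be left alone.
- dust_cap: Red plastic dust cap, 28 mm diameter, 18 mm high, standing loose beyond the cell; origin at the centre of its underside. To be left alone.

How it is judged:
On the way, in this order (a step that is already met when the one before it is completed fails the run):
1. the red-brown rod stands in the bore and is let go (horizontal distance between rod_red_mid and cell_bore below 0.004 m and z of rod_red_mid in the frame of cell_bore below -0.004 m and angle between rod_red_mid's own z axis and vertical below 0.12 rad and contact force between the fingers and rod_red below 0.1 N), for 0.2 s.
2. the cap's keyways have dropped over the pins (horizontal distance between cap_mid and cell_bore below 0.004 m and z of cap_mid in the frame of cell_bore below 0.015 m), for 0.1 s.
At the end, for the whole second after the job is handed in: Cap held by the fingers (over 2 N), within 3 mm of the neck axis, upright within 0.08 rad, centre under 5 mm above the neck top (home is 3), contact ring pressed over 3 mm; the red-brown rod stands in the bore within 4 mm of its axis, at least 34 of 36 mm deep, upright within 0.12 rad (horizontal distance between cap_mid and cell_bore below 0.003 m and z of cap_mid in the frame of cell_bore below 0.005 m and angle between cap_mid's own z axis and vertical below 0.08 rad and value of joint contact_ring above 0.003 m and contact force between the fingers and cap above 2 N and horizontal distance between rod_red_mid and cell_bore below 0.004 m and z of rod_red_mid in the frame of cell_bore below -0.004 m and angle between rod_red_mid's own z axis and vertical below 0.12 rad); the arm keeps its last pose, push and grip.
It fails at once if the cap is forced: pressed or twisted against the cell with more than 120 N in all (contact force between cap and cell above 120 N).
It fails at once if another rod is moved (distance of any of rod_white_mid, rod_grey_mid from where it was at the start of the episode above 0.012 m).
It fails at once if a loose thing on the bench is disturbed (distance of any of mainboard_edge, torque_wrench, screwdriver, adaptor, dust_cap from where it was at the start of the episode above 0.02 m).
It also fails if it takes over 72 s, if anything falls off the work surface, if the arm or the gripper's body presses on something with over 40 N, if the wrist force passes 120 N, or if a joint passes its speed limit or range.

### The arm

A 6-joint arm with a two-finger parallel gripper is mounted at the origin on the work surface. World frame = base frame: x ahead of the robot, y to its left, z up, the work surface at z = 0. Lengths are in m, angles in rad, forces in N, time in s.
With the tool pointing down it reaches from about 0.275 to 0.75 m from the base axis. Payload 10.2 kg.
Tool frame: the origin (TCP) lies at the very end of the fingers, on their centre line; the grasp point (between the pads) lies 19 mm behind it (tcp_to_grasp is the distance from the TCP to the grasp point, in m); z points along the fingers, y is the direction in which the jaws open and shut (so a half turn about z gives the same grasp; the last joint's range is limited). The gripper opens to 85 mm and grips with 20 to 120 N. Pads are 22 mm wide; open, the fingers measure 114 mm over their backs; the gripper's body (76 mm by 85 mm) begins 54 mm behind the grasp point. The pads swing forward as they close: fully open they stand 13 mm farther back than shut.
Start: joints at [-0.223, 0.313, 1.498, -0, 1.331, -0.223], TCP at [0.525, -0, 0.231] pointing down, gripper open.
Joint ranges: [-2.94, 2.94], [-0.97, 2.17], [0.19, 2.56], [-1.23, 4.37], [0.02, 3.11], [-2.88, 2.88]. Speed limits (rad/s): [2.39, 2.39, 3.01, 3.14, 3.14, 3.14].

### API

Orientations are given as a rotation vector (axis times angle).
In Python, from workcell import * gives the robot as it stands. Calls block until the motion is done:
- move_ptp(position, orientation): joint-space move of the TCP to a pose.
- movel(position, rate=0.15, frame=None, contact_N=None): straight line of the TCP; frame=None keeps the orientation; rate is the mean speed in m/s. With contact_N (N) it stops when the force on the tool has changed by that much, and returns True; else False.
- set_joints(angles): joint-space move.
- gripper_to(opening): finger opening in m; the grip force is fixed at half the most; returns when the fingers have stopped.
- pause(seconds).
- solve_ik(position, orientation): joint angles nearest the present ones, or None.
- capture(name): name is "scene" or "side" or "wrist"; returns the picture (420x560x3 uint8, red, green, blue); there is no depth.
- camera_params(name): a dict with "fx", "fy", "cx", "cy" (pixels), "position" and "orientation" of the camera in the world. Camera axes: x right, y down, z forward; pixel columns grow to the right and rows downward; lengths in m; the calibration is good to about 2 mm. A picture is of the moment at which its call begins: read the wrist's pose just before it. camera_params takes no time and is no camera call; for the wrist camera it gives the pose at the moment of the call.
A pose or a line that the arm cannot do raises Unreachable and nothing moves.
- close_job(): hands the job in, once; it reports no verdict.
Readings, each from a call of its own:
- read_time_s(): time.
- read_joint_pos(): joint angles.
- read_joint_vel(): joint speeds.
- read_joint_torque(): joint torques, N m.
- read_tool_pos(): TCP position.
- read_ee_rot(): TCP orientation.
- read_ft_force(): force on the tool from outside, world axes, zero at the start.
- read_moment(): the same for the moment, N m.
- read_width(): finger opening in m.
Only numpy, scipy, OpenCV 4.12 (cv2) and the standard library are available. Lean on these libraries where they do the work, as an engineer would, in place of code of your own. Each camera call takes 0.05 s, during which the arm holds its last target.

## Working session

There is one attempt and no reset: what is moved stays moved. The work goes in short steps, each a Python script; the robot and the scene stay as the last script left them, time stands still between calls to the robot, and variables do not carry over. Pictures are saved under pics/ and viewed, and the job is handed in when it is done.

```bash
ls; mkdir -p pics; python3 - <<'E'
from workcell import *
import cv2
for n in ["scene","side","wrist"]:
    p=camera_params(n); print(n,p)
    cv2.imwrite(f"pics/{n}0.png",cv2.cvtColor(capture(n),cv2.COLOR_RGB2BGR))
print(read_time_s(),read_width(),read_ee_rot())
E
```

```text
pics
scene {'fx': 406.37215346925103, 'fy': 406.37215346925103, 'cx': 281.14331211092536, 'cy': 211.8301168178804, 'position': array([0.79425421, 0.44319357, 0.73717263]), 'orientation': array([-0.69760008, -2.76810071,  0.90907076])}
side {'fx': 390.5105312504595, 'fy': 390.5105312504595, 'cx': 281.1482139130012, 'cy': 215.72077277635037, 'position': array([0.39489502, 0.54268764, 0.58848705]), 'orientation': array([-0.38678171,  2.74542924, -1.19468486])}
wrist {'fx': 327.12588202484886, 'fy': 327.12588202484886, 'cx': 276.18161047128285, 'cy': 207.9304567705625, 'position': array([0.52627359, 0.08365144, 0.37248525]), 'orientation': array([ 2.81527636e+00,  1.81922587e-04, -1.10929913e-03])}
0.15 0.08554081540148008 [-2.22092428e+00 -2.22087480e+00  7.55634851e-04]
```

View pics/scene0.png

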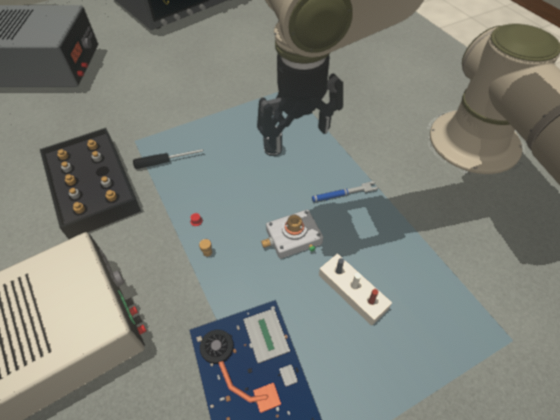

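View pics/side0.png

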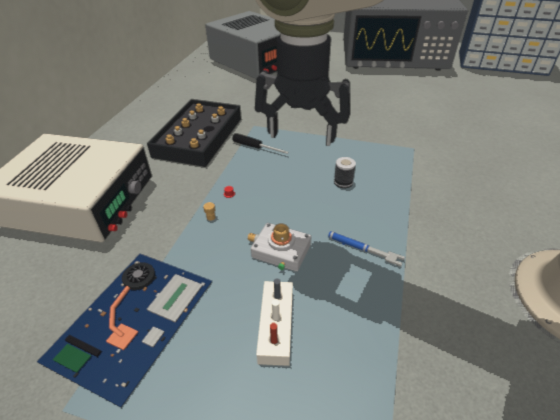

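View pics/wrist0.png

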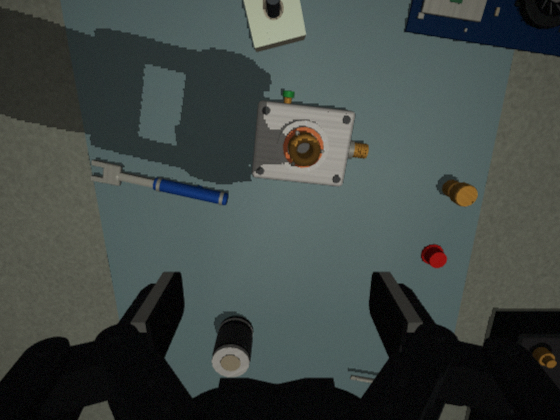

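The wrist view shows the cell bore at about (303,147), the cap top at (231,362), and the rack at the top edge. The red rod is the end rod: scene (374,292), side (273,325). I'll write the helpers, then take a wrist picture nearer the rack.

```bash
cat > h.py <<'E'
from workcell import *
import cv2, numpy as np
from scipy.spatial.transform import Rotation as R
def ray(p,u,v):
    d=R.from_rotvec(p["orientation"]).apply([(u-p["cx"])/p["fx"],(v-p["cy"])/p["fy"],1.0]); return np.array(p["position"]),d
def onz(p,u,v,z):
    o,d=ray(p,u,v); return o+d*(z-o[2])/d[2]
def proj(p,X):
    q=R.from_rotvec(p["orientation"]).inv().apply(np.array(X)-p["position"]); return p["fx"]*q[0]/q[2]+p["cx"],p["fy"]*q[1]/q[2]+p["cy"]
def tri(rays):
    A=np.zeros((3,3));b=np.zeros(3)
    for o,d in rays:
        d=d/np.linalg.norm(d);M=np.eye(3)-np.outer(d,d);A+=M;b+=M@o
    return np.linalg.solve(A,b)
def snap(n,f,crop=None,s=1):
    p=camera_params(n); im=cv2.cvtColor(capture(n),cv2.COLOR_RGB2BGR)
    cv2.imwrite(f"pics/{f}_raw.png",im)
    o=im
    if crop: x0,y0,x1,y1=crop;o=im[y0:y1,x0:x1]
    o=cv2.resize(o,None,fx=s,fy=s,interpolation=cv2.INTER_CUBIC); cv2.imwrite(f"pics/{f}.png",o)
    return p,im
def down(yaw): # tool x axis heading... z down, tool y (jaw) axis at angle yaw from world x
    y=np.array([np.cos(yaw),np.sin(yaw),0]);z=np.array([0,0,-1.]);x=np.cross(y,z)
    return R.from_matrix(np.c_[x,y,z]).as_rotvec()
E
python3 - <<'E'
from h import *
M=R.from_rotvec(read_ee_rot()).as_matrix(); print(M.round(2))
S=camera_params("scene");D=camera_params("side");W=camera_params("wrist")
f=lambda u,v,z,p:onz(p,u,v,z).round(4)
print("red top",f(374,291,.068,S),f(273,324,.068,D))
print("grey top",f(340,261,.068,S),f(277,281,.068,D))
print("bore",f(303,147,.066,W),f(294,219,.066,S),f(281,229,.066,D))
print("cap top",f(231,362,.06,W),f(345,163,.06,D))
print("adaptor",f(462,193,.036,W),"wr",f(227,198,.01,W),f(92,170,.01,W))
E
```

```text
[[ 0.  1. -0.]
 [ 1. -0.  0.]
 [ 0. -0. -1.]]
red top [0.5033 0.2417 0.068 ] [0.5017 0.24   0.068 ]
grey top [0.5232 0.1616 0.068 ] [0.5192 0.1609 0.068 ]
bore [0.5511 0.0398 0.066 ] [0.5512 0.0352 0.066 ] [0.5477 0.0398 0.066 ]
cap top [ 0.4719 -0.2174  0.06  ] [ 0.4675 -0.2146  0.06  ]
adaptor [ 0.7248 -0.0134  0.036 ] wr [ 0.4691 -0.0269  0.01  ] [0.3186 0.006  0.01  ]
```

```bash
python3 - <<'E'
from h import *
yaw=np.arctan2(.2409-.161,.5025-.5212)-np.pi/2; print("yaw",yaw)
tx=np.array([-np.sin(yaw),np.cos(yaw),0])
red=np.array([.5025,.2409,0]);bore=np.array([.5505,.038,0])
for n,q in (("vb",bore),("vr",red)):
    t=q-0.04*tx; t[2]=.16
    move_ptp(t,down(yaw)); pause(.2); p,im=snap("wrist",n)
    print(n,read_tool_pos(),proj(p,q+[0,0,.067]),p["position"],read_time_s(),read_joint_pos().round(2))
    np.savez(n,**p)
E
```

```text
yaw 0.22990442813190537
vb [ 0.55987113 -0.00102642  0.16174331] (np.float64(273.1374487471905), np.float64(159.58097982398263)) [0.54204841 0.08055335 0.30356779] 0.8167 [-0.21  0.45  1.49 -0.    1.2  -0.44]
vr [0.51207137 0.20091722 0.15998743] (np.float64(273.48082255874044), np.float64(158.648675152324)) [0.49477128 0.28225591 0.30163967] 1.9083 [ 0.16  0.43  1.52 -0.    1.19 -0.07]
```

View pics/vb.png

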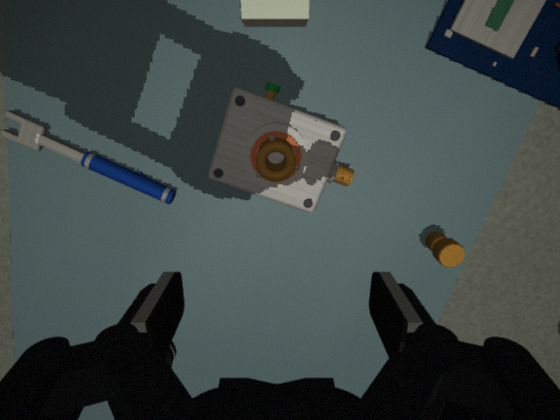

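View pics/vr.png

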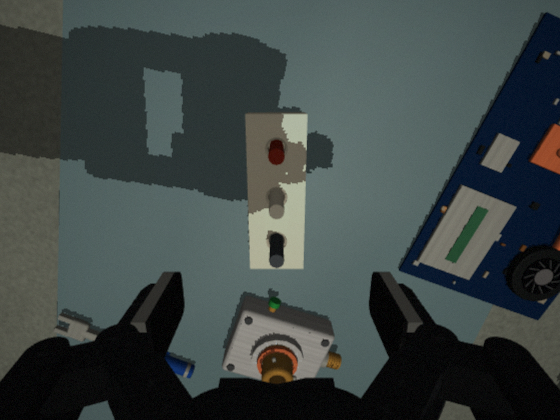

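The bore mouth is near (277,159) and the red rod's top near (276,147). The rack edges run vertically in the picture, so the yaw matches. I'll zoom in for precise centres.

```bash
python3 - <<'E'
import cv2,numpy as np
a=cv2.imread("pics/vb_raw.png")[130:190,240:320];b=cv2.imread("pics/vr_raw.png")[110:170,240:320]
o=np.vstack([cv2.resize(x,None,fx=5,fy=5,interpolation=cv2.INTER_NEAREST) for x in (a,b)])
o=np.clip(o.astype(float)*1.8,0,255).astype(np.uint8)
cv2.imwrite("pics/zoom.png",o)
E
```

```text
(no output)
```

View pics/zoom.png

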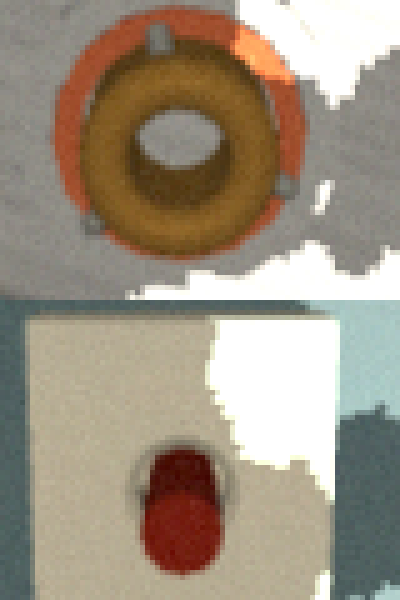

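```bash
python3 - <<'E'
from h import *
b=onz(np.load("vb.npz"),275.3,160.7,.066);r=onz(np.load("vr.npz"),275.8,156.2,.068)
print(b,r)
S=camera_params("scene");D=camera_params("side")
for p in (S,D): print(proj(p,b),proj(p,r))
E
```

```text
[0.55226014 0.03737553 0.066     ] [0.50369083 0.24316741 0.068     ]
(np.float64(294.0592957363978), np.float64(219.96331152289153)) (np.float64(374.31122407065465), np.float64(291.7894491174168))
(np.float64(279.0754238046336), np.float64(227.69548478865465)) (np.float64(271.12017995188916), np.float64(325.49453603989394))
```

```bash
python3 - <<'E'
from h import *
yaw=.2299; r=np.array([.50369,.24317,0])
move_ptp(r+[0,0,.11],down(yaw))
print(movel(r+[0,0,.045],rate=.1,contact_N=6)); pause(.2)
print(read_tool_pos(),read_ft_force())
gripper_to(0.005); print(read_width(),read_tool_pos(),read_ft_force())
p,im=snap("wrist","gr"); 
movel(r+[0,0,.16],rate=.12); pause(.2)
p,im=snap("wrist","gr2",(180,180,380,420),2.5); print(read_tool_pos(),read_width(),read_ft_force(),read_time_s()); np.savez("gr2",**p)
tp=read_tool_pos()
print(proj(p,tp+[0,0,.023]))
E
```

```text
False
[0.50401312 0.2432609  0.04557685] [-0.02273157 -0.11633757  0.1839068 ]
0.0100308488973101 [0.50370393 0.24317051 0.04500822] [-0.82899778  0.92110251  0.79958459]
[0.50355018 0.24314222 0.15958417] 0.00978849597668444 [-0.64261482  0.48070668 -0.85528344] 5.3667
(np.float64(272.5985515949322), np.float64(304.08262727359846))
```

View pics/gr2.png

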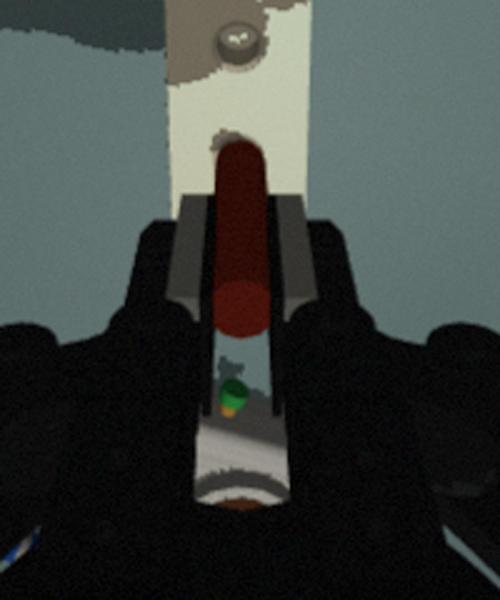

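The rod is held at (276.8,303), but the calibration predicts (272.6,304), so the wrist camera has a sideways bias of about 1.7 mm along the jaw direction. Viewing the bore again with the tool turned by half a turn lets that bias cancel.

```bash
python3 - <<'E'
from h import *
yaw=.2299+np.pi
tx=np.array([-np.sin(yaw),np.cos(yaw),0]); b=np.array([.5515,.0374,0])
t=b-.04*tx; t[2]=.16
print(solve_ik(t,down(yaw)))
move_ptp(t,down(yaw)); pause(.3)
p,im=snap("wrist","vb2",(200,110,360,230),5); np.savez("vb2",**p); print(read_tool_pos(),proj(p,b+[0,0,.066]),read_time_s())
E
```

```text
[-0.07411494  0.4265001   1.52972903  0.          1.18536353  2.83757771]
[0.5423877  0.07637981 0.15999525] (np.float64(278.42228832186134), np.float64(158.3103875368142)) 8.1167
```

View pics/vb2.png

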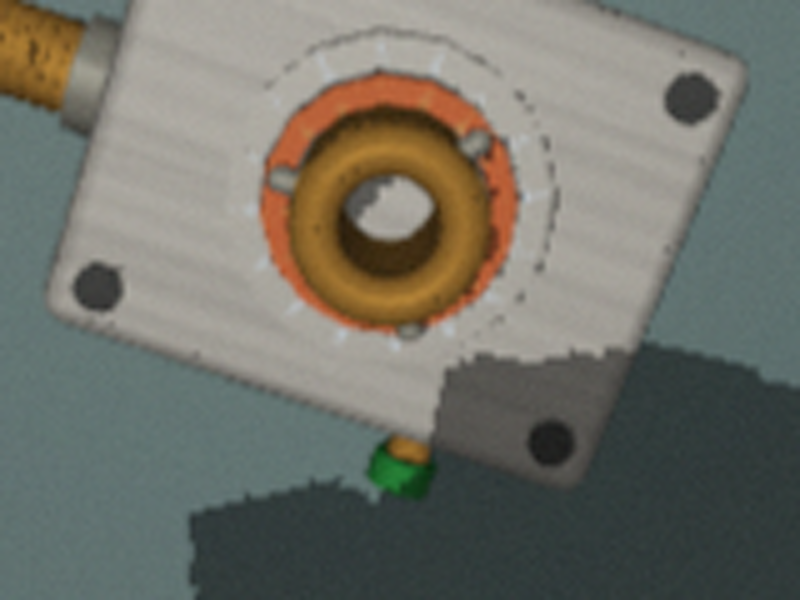

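```bash
python3 - <<'E'
from h import *
b1=onz(np.load("vb.npz"),275.3,160.7,.066);b2=onz(np.load("vb2.npz"),277.4,154.5,.066)
print(b1,b2,(b1+b2)/2)
D=camera_params("side");S=camera_params("scene")
print(proj(D,(b1+b2)/2),proj(S,(b1+b2)/2))
E
```

```text
[0.55226014 0.03737553 0.066     ] [0.55285289 0.03488269 0.066     ] [0.55255652 0.03612911 0.066     ]
(np.float64(279.11224745444116), np.float64(227.22330328274646)) (np.float64(293.629639794619), np.float64(219.57649218190397))
```

```bash
python3 - <<'E'
from h import *
yaw=.2299; b=np.array([.55233,.0373,0])
move_ptp(b+[0,0,.16],down(yaw)); pause(.2)
movel(b+[0,0,.108],rate=.12); pause(.2); print(read_tool_pos(),read_ft_force())
p,im=snap("side","ins_s",(230,150,330,260),5)
p,im=snap("scene","ins_c",(240,150,340,260),5)
c=movel(b+[0,0,.070],rate=.04,contact_N=5); print(c,read_tool_pos(),read_ft_force(),read_time_s())
E
```

```text
[0.55272502 0.03725181 0.10883005] [-1.13286925  0.25639744  0.29558263]
False [0.55216225 0.03727026 0.06995025] [-1.6239161  -1.54140925 -0.82361359] 13.0083
```

View pics/ins_s.png

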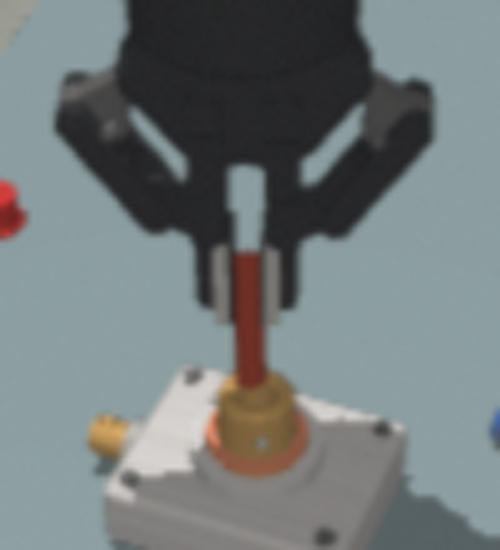

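```bash
python3 - <<'E'
from h import *
yaw=.2299; b=np.array([.55233,.0373,0])
gripper_to(.085); pause(.3); print(read_tool_pos(),read_ft_force())
movel(b+[0,0,.16],rate=.15)
snap("side","rel_s",(230,170,330,270),4)
c=np.array([.470,-.216,0]); tx=np.array([-np.sin(yaw),np.cos(yaw),0])
t=c-.04*tx; t[2]=.16
move_ptp(t,down(yaw)); pause(.3)
p,im=snap("wrist","vc",(196,96,356,216),5); np.savez("vc",**p); print(read_tool_pos(),proj(p,c+[0,0,.06]),read_time_s())
E
```

```text
[0.55234343 0.03732465 0.07000054] [0.15575014 0.26870242 0.55406517]
[ 0.47932776 -0.25454925  0.16000822] (np.float64(273.4951892580988), np.float64(159.38366036183217)) 16.3333
```

View pics/rel_s.png

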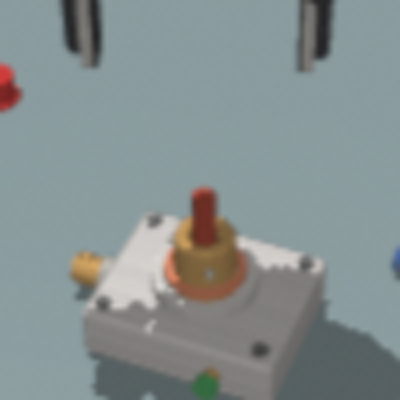

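View pics/vc.png

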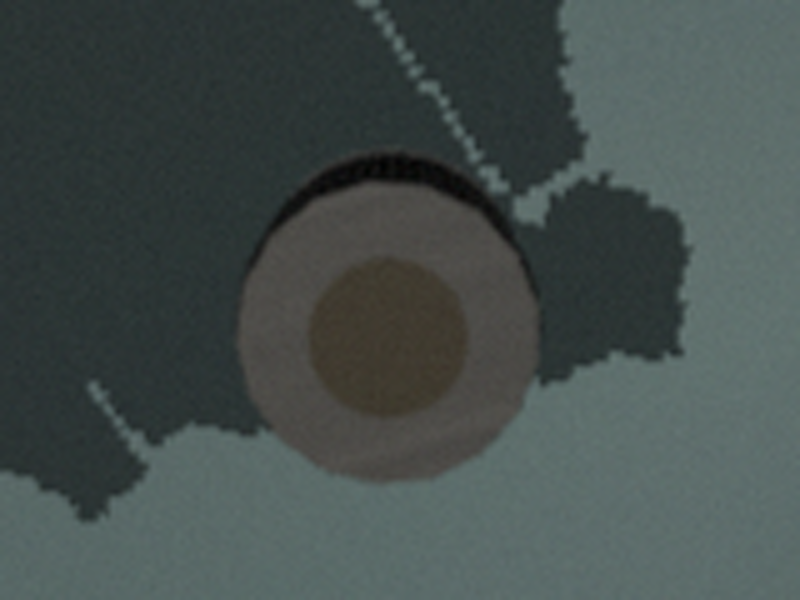

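The red rod stands upright in the bore with the fingers clear. The cap's top centre is at (273.3,161.9). Next I'll grasp the cap.

```bash
python3 - <<'E'
from h import *
yaw=.2299; tx=np.array([-np.sin(yaw),np.cos(yaw),0])
c=onz(np.load("vc.npz"),273.3,161.9,.06); c=c-.0013*tx; c[2]=0; print(c)
move_ptp(c+[0,0,.09],down(yaw))
print(movel(c+[0,0,.016],rate=.1,contact_N=6)); pause(.1)
gripper_to(.03); print(read_width(),read_tool_pos(),read_ft_force())
movel(c+[0,0,.14],rate=.15); pause(.2); print(read_ft_force(),read_width())
b=np.array([.55256,.0361,0])
move_ptp(b+[0,0,.085],down(yaw)); pause(.3); print(read_tool_pos(),read_ft_force(),read_time_s())
snap("side","cs",(220,130,340,270),4); snap("scene","cc",(230,120,350,260),4)
E
```

```text
[ 0.470581  -0.2191336  0.       ]
False
0.04493267101221045 [ 0.47062416 -0.21923206  0.01646541] [-1.70258486  0.12341985  4.32323978]
[-0.35889138  0.02079447 -2.09045755] 0.044479464996937924
[0.55264742 0.03536667 0.08517005] [ 1.74764764 -0.9524465  -0.6525829 ] 20.725
```

View pics/cs.png

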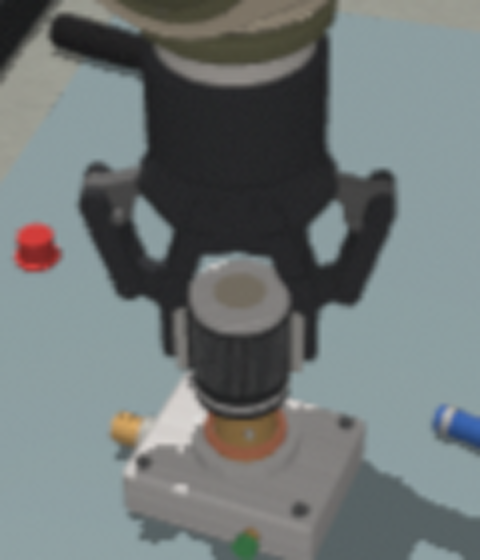

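View pics/cc.png

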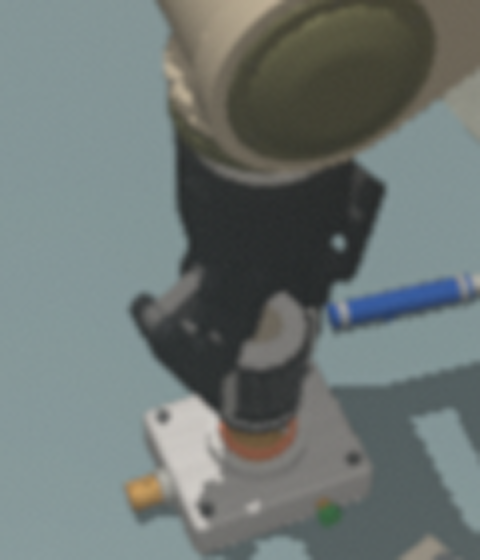

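The cap is over the neck, but I came in lower than I meant to: its rim is at 69 mm and the rod's top is at 90 mm. I need to check whether it brushed the rod and shifted in the grip, so I'll compare its expected axis with the pictures.

```bash
python3 - <<'E'
from h import *
t=read_tool_pos(); D=camera_params("side");S=camera_params("scene")
for n,p,x0,y0 in (("side",D,220,130),("scene",S,230,120)):
    im=cv2.imread(f"pics/c{n[0] if n=='side' else 'c'}_raw.png")
    im=cv2.resize(im[y0:y0+140,x0:x0+120],None,fx=5,fy=5,interpolation=cv2.INTER_CUBIC)
    P=lambda X:tuple(int(v) for v in ((np.array(proj(p,X))-[x0,y0]+.5)*5))
    for dz,r,col in ((-.016,.023,(0,255,0)),(.044,.023,(0,0,255))):
        for a in np.linspace(0,2*np.pi,24): cv2.circle(im,P(t+[r*np.cos(a),r*np.sin(a),dz]),2,col,-1)
    cv2.imwrite(f"pics/ov_{n}.png",im)
a=cv2.imread("pics/ov_side.png");b=cv2.imread("pics/ov_scene.png")
o=np.hstack([a,b]);o=cv2.resize(o,None,fx=.66,fy=.66);print(o.shape);cv2.imwrite("pics/ov.png",o)
E
```

```text
(462, 792, 3)
```

View pics/ov.png

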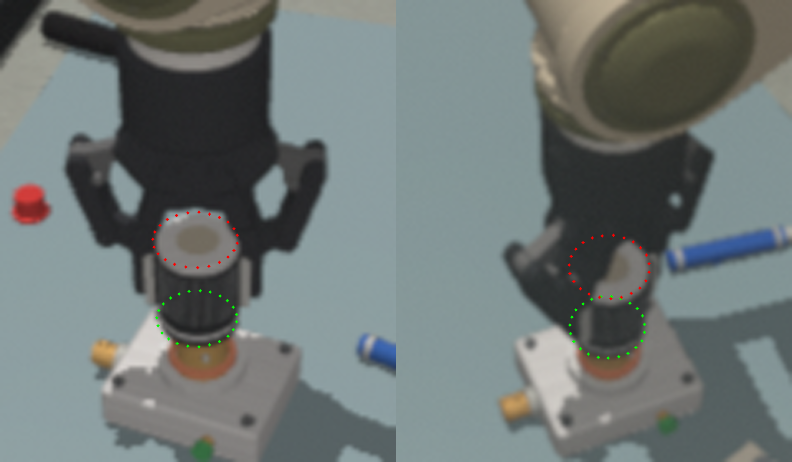

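```bash
python3 - <<'E'
from h import *
b=np.array([.55256,.0361,0])
movel(b+[0,0,.135],rate=.12); pause(.3); print(read_tool_pos(),read_ft_force(),read_width())
snap("side","ls",(220,90,340,270),3.3); snap("scene","lc",(230,70,350,250),3.3)
snap("wrist","lw")
t=read_tool_pos()
for n,f,x0,y0 in (("side","ls",220,90),("scene","lc",230,70)):
    p=camera_params(n)
    im=cv2.imread(f"pics/{f}_raw.png")
    im=cv2.resize(im[y0:y0+180,x0:x0+120],None,fx=3.3,fy=3.3,interpolation=cv2.INTER_CUBIC)
    P=lambda X:tuple(int(v) for v in ((np.array(proj(p,X))-[x0,y0]+.5)*3.3))
    for c,r,col in ((t+[0,0,-.016],.023,(0,255,0)),(t+[0,0,.044],.023,(0,0,255)),(b+[0,0,.09],.006,(255,0,0))):
        for a in np.linspace(0,2*np.pi,24): cv2.circle(im,P(c+r*np.array([np.cos(a),np.sin(a),0])),1,col,-1)
    cv2.imwrite(f"pics/ov_{n}2.png",im)
o=np.hstack([cv2.imread("pics/ov_side2.png"),cv2.imread("pics/ov_scene2.png")]);cv2.imwrite("pics/ov2.png",o)
print(read_time_s())
E
```

```text
[0.55236193 0.03611359 0.13447491] [-0.10866717 -0.08994407 -1.49403761] 0.044734082813689575
21.8417
```

View pics/ov2.png

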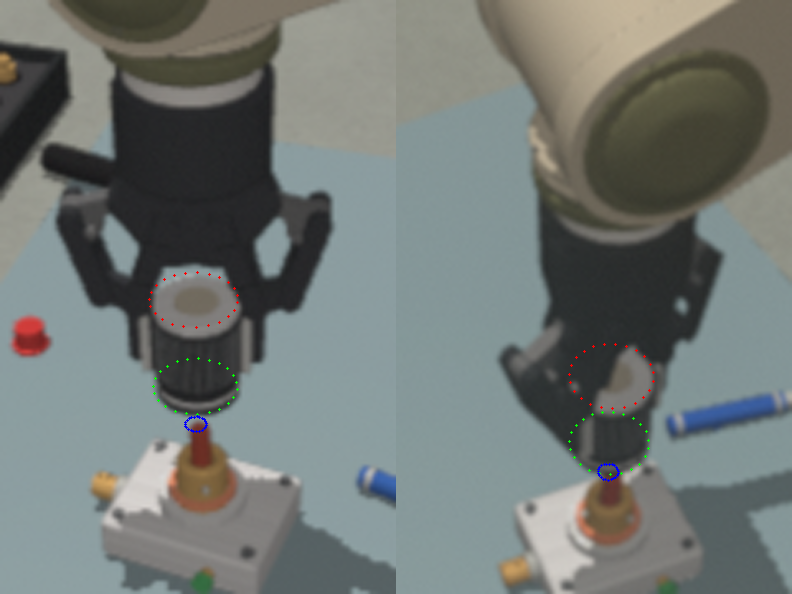

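View pics/lw.png

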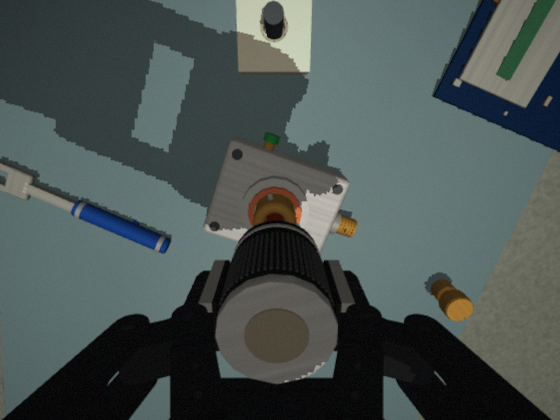

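```bash
python3 - <<'E'
from h import *
p=camera_params("wrist"); t=read_tool_pos(); yaw=.2299; tx=np.array([-np.sin(yaw),np.cos(yaw),0]);ty=np.array([np.cos(yaw),np.sin(yaw),0])
for nm,dz in (("top",.044),("rim",-.016)):
    print(nm,[np.round(proj(p,t+[0,0,dz]+.023*v),1) for v in (tx,-tx,ty,-ty,0*tx)])
im=cv2.imread("pics/lw_raw.png")[200:400,200:360]
im=cv2.resize(np.clip(im*1.5,0,255).astype(np.uint8),None,fx=3,fy=3,interpolation=cv2.INTER_CUBIC)
for nm,dz,c in (("top",.044,(0,0,255)),("rim",-.016,(0,255,0))):
    for a in np.linspace(0,2*np.pi,30):
        q=np.array(proj(p,t+[.023*np.cos(a),.023*np.sin(a),dz]));cv2.circle(im,tuple(int(v) for v in (q-200+.5)*3),1,c,-1)
cv2.imwrite("pics/lwz.png",im)
E
```

```text
top [array([271.7, 283.3]), array([272.2, 387.1]), array([335. , 338.4]), array([208.8, 338.4]), array([271.9, 338.4])]
rim [array([273.2, 220.6]), array([273.4, 297.3]), array([316. , 260.5]), array([230.5, 260.6]), array([273.3, 260.5])]
```

View pics/lwz.png

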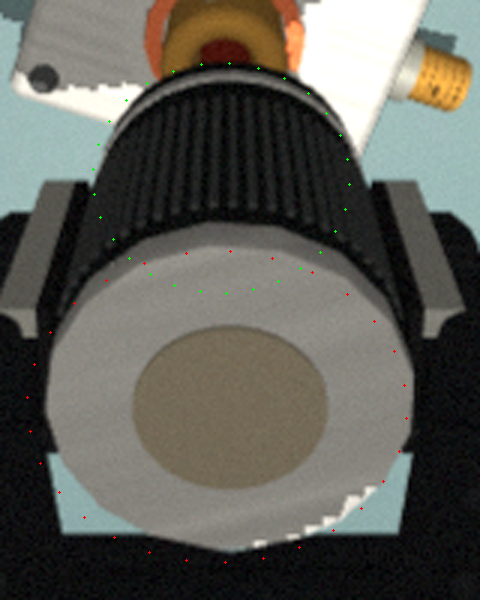

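The lift shows the rod still upright in the bore and the cap still in the grip. The cap's top ellipse is within about 1 mm of the expected place, so any tilt is about 0.02 rad, and the sideways force has gone. I'll lower it onto the pins.

```bash
python3 - <<'E'
from h import *
b=np.array([.55256,.0361,0])
movel(b+[0,0,.087],rate=.12); pause(.2); print(read_tool_pos(),read_ft_force())
c=movel(b+[0,0,.060],rate=.03,contact_N=5); print(c,read_tool_pos(),read_ft_force(),read_time_s())
pause(.2);print(c,read_tool_pos(),read_ft_force(),read_moment())
E
```

```text
[0.55298898 0.03604242 0.08784544] [ 0.12579416  0.3667576  -1.23061025]
True [0.552606   0.03604905 0.07176439] [-0.20713935 -0.72586284  5.29594077] 23.1667
True [0.55260302 0.03604284 0.07189392] [0.37432602 0.50029904 5.95831709] [-0.07530827  0.12519413 -0.04544382]
```

```bash
cat > search.py <<'E'
from h import *
import sys
y0=.2299; b=np.array([.55256,.0361,0]); z0=.0718
s=0.0
for i in range(1,19):
    yaw=y0+.12*i
    move_ptp(b+[0,0,z0],down(yaw))
    f0=read_ft_force()[2]
    c=movel(b+[0,0,.064],rate=.03,contact_N=5)
    t=read_tool_pos(); print(i,round(yaw,3),round(f0,1),c,t.round(4),read_ft_force().round(1),round(read_moment()[2],2),read_time_s())
    if t[2]<.069: break
    if read_time_s()>52: break
E
python3 search.py
```

```text
1 0.35 0.4 True [0.5514 0.0357 0.069 ] [ 0.   0.4 -3.9] 0.16 23.825
```

```bash
python3 - <<'E'
from h import *
pause(.2);print(read_tool_pos(),read_ft_force(),read_moment(),read_width())
b=np.array([.55256,.0361,0]); 
c=movel(b+[0,0,.060],rate=.03,contact_N=5); print(c,read_tool_pos(),read_ft_force(),read_time_s())
pause(.2);print(read_tool_pos(),read_ft_force())
snap("side","d1",(220,130,340,270),4)
E
```

```text
[0.5512162  0.03580026 0.06889312] [ 0.3211777  -0.1673702  -6.68450442] [-0.09655141 -0.03182308  0.18483158] 0.0444121092110976
True [0.55120602 0.03562306 0.06722098] [ 2.66925546 -0.35615494 -4.73344399] 24.2333
[0.55104565 0.03569146 0.0670578 ] [ 3.89316973 -0.1109747  -5.68146094]
```

View pics/d1.png

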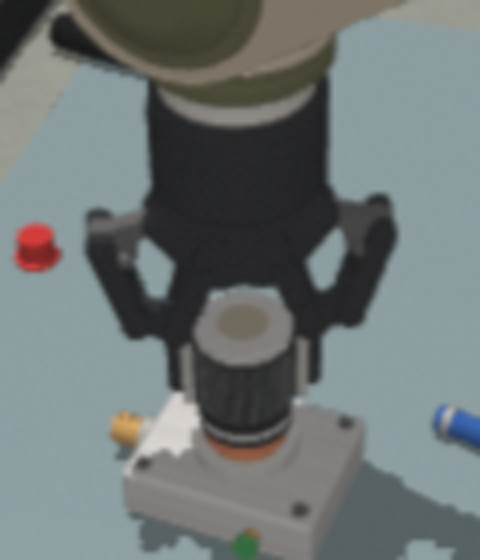

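```bash
python3 - <<'E'
from h import *
M=R.from_rotvec(read_ee_rot()).as_matrix(); print(M.round(4)); print(np.arctan2(M[1,1],M[0,1]))
print(read_joint_pos().round(4),read_joint_vel().round(4),read_joint_torque().round(1),read_tool_pos(),read_ft_force(),read_moment(),read_time_s())
print(solve_ik(np.array([.55256,.0361,.0718]),down(.35)))
print(solve_ik(read_tool_pos(),read_ee_rot()))
E
```

```text
[[-3.439e-01  9.390e-01 -5.600e-03]
 [ 9.390e-01  3.439e-01 -1.300e-03]
 [ 7.000e-04 -5.700e-03 -1.000e+00]]
0.3510226774044667
[-0.1466  0.5551  1.6004 -0.0025  0.9915 -0.4962] [-0.0002 -0.0011  0.0005  0.0008  0.0005 -0.0003] [  0.1 -49.7 -20.8   0.    1.1   0.2] [0.55101059 0.03567636 0.06706519] [ 3.89229908  0.10599174 -5.83099103] [-0.08131338 -0.80912552  0.1592529 ] 24.4833
[-1.46363150e-01  5.48542515e-01  1.59662697e+00 -4.44089210e-16
  9.96423172e-01 -4.96363150e-01]
[-0.14656165  0.55514445  1.60037092 -0.00251781  0.99145175 -0.49619818]
```

```bash
python3 - <<'E'
from h import *
b=np.array([.55256,.0361,0]); yaw=.35
def pr(): print(read_tool_pos().round(4),read_ft_force().round(1),read_moment().round(2),R.from_rotvec(read_ee_rot()).as_matrix()[:,2].round(4),round(read_time_s(),2))
pause(.3);pr()
movel(b+[0,0,.0685],rate=.03,frame=down(yaw)); pr(); pause(.3); pr()
E
```

```text
[0.5509 0.0357 0.0671] [ 4.2 -0.6 -5.5] [-0.08 -1.    0.19] [-0.0059 -0.0013 -1.    ] 24.78
[0.5514 0.036  0.068 ] [-3.  -2.6 -5.5] [-0.61  0.67  0.23] [-3.5e-03 -1.0e-04 -1.0e+00] 25.03
[0.5515 0.036  0.068 ] [-4.1 -3.2 -5.9] [-0.62  0.86  0.24] [-3.2e-03 -1.0e-04 -1.0e+00] 25.33
```

```bash
python3 - <<'E'
from h import *
b=np.array([.5512,.0357,0])
def pr(): print(read_tool_pos().round(4),read_ft_force().round(1),read_moment().round(2),R.from_rotvec(read_ee_rot()).as_matrix()[:,2].round(4),round(read_time_s(),2))
for yaw in (.35,.39,.43):
    move_ptp(b+[0,0,.0675],down(yaw)); pause(.2); print(yaw); pr()
E
```

```text
0.35
[0.5512 0.0358 0.0677] [-2.2 -0.1 -0.6] [-0.16  0.45  0.18] [ 2.e-04  1.e-04 -1.e+00] 25.78
0.39
[0.5513 0.0357 0.0676] [-0.6  0.1 -1.8] [-0.13  0.2   0.12] [ 3.e-04  0.e+00 -1.e+00] 26.23
0.43
[0.5513 0.0357 0.0675] [ 0.6 -0.8 -2. ] [ 0.05 -0.03  0.01] [ 2.e-04  1.e-04 -1.e+00] 26.68
```

```bash
python3 - <<'E'
from h import *
b=np.array([.5512,.0357,0])
def pr(): print(read_tool_pos().round(4),read_ft_force().round(1),read_moment().round(2),R.from_rotvec(read_ee_rot()).as_matrix()[:,2].round(4),round(read_time_s(),2))
print(movel(b+[0,0,.0605],rate=.03,contact_N=6)); pause(.2); pr()
E
```

```text
False
[0.5512 0.0357 0.0605] [-0.5  0.1 -0.5] [-0.02 -0.07  0.06] [ 2.e-04  0.e+00 -1.e+00] 27.27
```

```bash
python3 - <<'E'
from h import *
b=np.array([.5512,.0357,0])
def pr(): print(read_tool_pos().round(4),read_ft_force().round(1),read_moment().round(2),R.from_rotvec(read_ee_rot()).as_matrix()[:,2].round(4),round(read_time_s(),2))
for z in (.058,.0565,.0555,.055,.0545,.054):
    c=movel(b+[0,0,z],rate=.02,contact_N=12); pause(.2); print(z,c); pr()
    if c or read_ft_force()[2]>16: break
E
```

```text
0.058 False
[0.5513 0.0357 0.0582] [-0.7  0.2  3.9] [-0.03  0.17 -0.03] [ 3.e-04 -1.e-04 -1.e+00] 27.74
0.0565 False
[0.5513 0.0357 0.0567] [-1.6  0.2  4.9] [-0.02  0.32  0.08] [ 3.e-04 -1.e-04 -1.e+00] 28.19
0.0555 False
[0.5513 0.0357 0.0558] [-1.8  0.1  6.7] [-0.    0.33 -0.04] [ 3.e-04 -1.e-04 -1.e+00] 28.64
0.055 False
[0.5513 0.0357 0.0555] [-2.1 -0.8  8.4] [ 0.03  0.45 -0.02] [ 4.e-04 -1.e-04 -1.e+00] 29.09
0.0545 False
[0.5513 0.0357 0.0554] [-4.1 -0.1 12.6] [-0.02  0.79 -0.04] [ 5.e-04 -2.e-04 -1.e+00] 29.54
0.054 False
[0.5514 0.0357 0.0554] [-6.7 -0.5 17.5] [-0.04  1.15 -0.04] [ 6.e-04 -3.e-04 -1.e+00] 29.99
```

The push stops hard at TCP z 0.0554, about 16 mm above the shoulder as expected for home, at about 19 N. I'll check it by eye before handing in.

```bash
python3 - <<'E'
from h import *
snap("side","f_s"); snap("wrist","f_w"); 
a=cv2.imread("pics/f_s.png");b=cv2.imread("pics/f_w.png")
cv2.imwrite("pics/f.png",np.hstack([cv2.resize(x,(400,300)) for x in (a[:, :],b)]))
cv2.imwrite("pics/f2.png",cv2.resize(a[170:300,200:340],None,fx=4,fy=4,interpolation=cv2.INTER_CUBIC))
print(read_tool_pos(),read_ft_force(),read_width())
i=cv2.imread("pics/side0.png");d=cv2.absdiff(i,a).max(2)
for n,(x0,y0,x1,y1) in dict(dust=(218,182,242,200),adaptor=(198,198,222,226),wrench=(325,228,410,268),driver=(228,130,292,160),board=(45,255,212,395),rods=(266,275,288,318)).items(): print(n,(d[y0:y1,x0:x1]>50).sum())
E
```

```text
[0.55134487 0.03567289 0.05541883] [-5.9704781   1.0043329  17.50479944] 0.04467077134496595
dust 0
adaptor 0
wrench 509
driver 1082
board 0
rods 150
```

View pics/f.png

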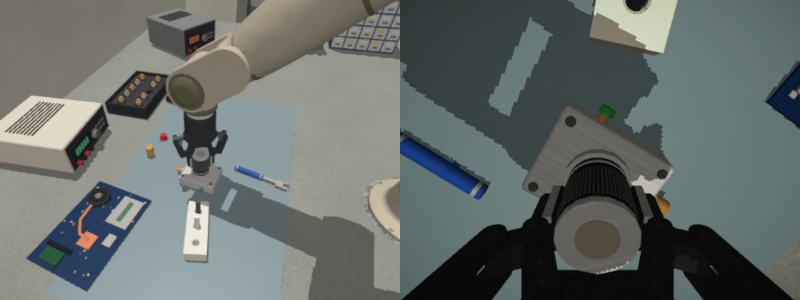

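View pics/f2.png

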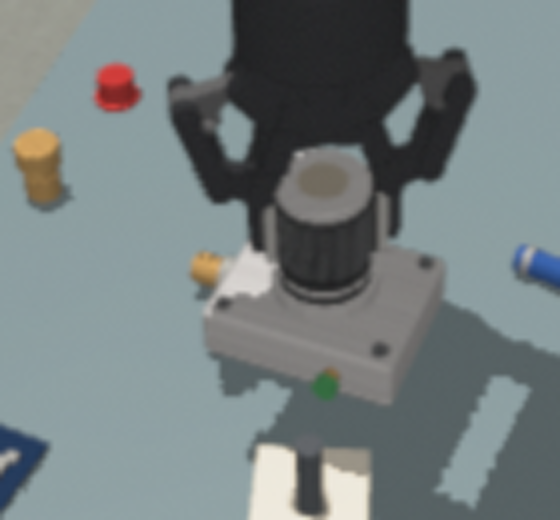

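The cap sits on the shoulder with no copper ring showing. The grey and white rods are still in place. The differences at the wrench and rods look like shadow, and the screwdriver is hidden behind the arm. I'm handing in with the cap held.

```bash
python3 - <<'E'
from h import *
close_job()
E
```

```text
the job is handed in; nothing more can be done
```

The job is handed in: the red-brown rod is standing in the bore, and the cap is over the pins, pushed home and still held. It took about 30 s of the 72 s. No verdict was reported, so what follows rests on my own checks.

**What I did**
- **Rod:** I set the rod in the bore and let it go. A side picture showed it upright with the fingers clear.
- **Keyways:** With a push of about 6 N the cap rested on the pins at the expected height. It dropped within the first 0.12 rad of turn. It then bound lightly on the pins, with about 0.2 N m of twist. I freed it by re-centring and turning it another 0.08 rad.
- **Home:** I then pressed it down to a hard stop.

**Last checks**
- **Height and push:** The tool tip (TCP) stopped at z = 0.0554 m, which puts the cap's rim within 1 mm of the shoulder. I was pushing down with about 19 N, with 6 N sideways.
- **Grip and tilt:** Grip width was 44.7 mm. The tool was vertical to within 0.001 rad.
- **Picture:** The copper ring no longer shows. The mainboard, adaptor and dust cap show no change, and the wrench and the other two rods look in place apart from the arm's shadow.

**What did not go cleanly or was not confirmed**
- **Low approach:** I brought the cap over the neck about 25 mm lower than intended, and it probably brushed the standing rod. I lifted it to check: the rod was still upright in the bore and the cap's tilt in the grip was about 0.02 rad.
- **Bore position:** My first camera estimate of the bore axis was about 1.4 mm off from where the cap centred.
- **Hidden at the end:** The arm blocked the side view of the screwdriver, and the rod was under the cap, so I could not check either one in the last pictures.

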